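Short spin in the bench microcentrifuge

ROBOT

A 6-joint arm with a two-finger parallel gripper is mounted at the origin on the work surface. World frame = base frame: x ahead of the robot, y to its left, z up, the work surface at z = 0. Lengths are in m, angles in rad, forces in N, time in s.
With the tool pointing down it reaches from about 0.35 to 0.775 m from the base axis. Payload 5.5 kg.
Tool frame: the origin (TCP) lies on the centre line of the jaws, within the pads' length; the fingertips stand 8 mm ahead of it and the grasp point (between the pads) lies 11 mm behind it (tip_reach is the distance from the TCP to the fingertips, in m); z points along the fingers, y is the line along which they close (so a half turn about z gives the same grasp; the last joint's range is limited). The gripper opens to 85 mm and grips with 20 to 120 N. Pads are 22 mm wide; open, the fingers measure 114 mm over their backs; the gripper's body (76 mm by 85 mm) begins 54 mm behind the grasp point. The pads swing forward as they close: fully open they stand 13 mm farther back than shut.
Start: joints at [1.203, 0.313, 0.046, 1.304, 0, 1.431], TCP at [0.13, 0.56, 0.239] pointing down, gripper open.
Joint ranges: [-2.76, 2.76], [-0.86, 1.69], [-1.03, 1.26], [-2.2, 2.34], [-1.47, 1.5], [-3.14, 3.14]. Speed limits (rad/s): [2.57, 2.57, 3.14, 3.14, 3.14, 3.14].

INTERFACE

Orientations are given as a unit quaternion [w, x, y, z].
In Python, from rig import * gives the robot as it stands.
- The arm moves only by the shell command python3 -m inch 'ROWS'. ROWS is JSON, a list of rows, each an object with "delta_rot": the turn, a rotation vector about the tool's x, y, z in rad, a list of three; "dp": the shift along the tool's x, y, z in cm, a list of three; "claw": the closure, from -1 (fully open) to 1 (shut). In form: [{"delta_rot": [wx, wy, wz], "dp": [dx, dy, dz], "claw": claw}, ...]. A call has exactly 8 rows; each row shifts and turns the commanded pose from where the row before left it, along the tool's axes as they then stand; what a row does not reach is not made up. A row lasts 1/10 s, in which the tool goes at most 50 mm and 8.59 degrees, less where a joint would pass 70% of its speed; a pose out of reach is approached as far as the arm can. A call is refused whole if a number of a shift passes 5 or a number of a turn 0.15, either way. A call with a gripper value outside its range is refused whole. The fingers move at their own pace and stop on an object; the grip force is fixed at half the most. Time passes only in rows, so rows that do not move let the fingers close, or fill a call up. It gives the time, the measured TCP pose, the force, the opening and the grip force at its end, in the units of the state.
- read_state(): the state, without advancing time (a new reading comes with each control period).
- snapshot(name): name is "scene" or "top" or "wrist"; returns a dict with "img" (480x640x3 uint8, blue, green, red), "z_map" (480x640 float32, m along the optical axis (not along the pixel's ray), 0 where there is no reading), "mtx" (3x3 intrinsics, pixels), "view" (4x4, takes a point from world to camera coordinates). Camera axes: x right, y down, z forward; pixel columns grow to the right and rows downward; lengths in m; the calibration is good to about 2 mm. A picture is of the moment at which its call begins.
- job_done(): hands the job in; it is judged then, once.
The state is a dict: "time_s": time; "joint_positions": joint angles; "joint_vel": joint speeds; "joint_torque": joint torques, N m; "ee_pos": TCP position; "tcp_rot": TCP orientation; "force": force on the tool from outside, world axes, zero at the start; "torque": the same for the moment, N m; "finger_gap": opening from 0.0 (shut) to 1.0 (fully open); "gripper_force": force on a finger pad.
Only numpy, scipy, OpenCV 4.12 (cv2) and the standard library are available. Lean on these libraries where they do the work, as an engineer would, in place of code of your own. Each camera call takes 0.05 s, during which the arm holds its last target. There are 200 camera calls.

TASK

Give the tubes in the microcentrifuge a short spin, using only closed fingertips: press the mains rocker over to on (its rear end down), then push the open lid down until it is fully shut without slamming it, then press the oblong short-spin key at the right-hand end of the panel fully in, keep it down for at least three seconds and let it come back up. Leave the round and the square key alone, do not lift the lid or push it further open, and leave everything else on the bench where it is.

Things in the scene. Friction and masses are not known exactly. Their poses are not given: they have to be found in the camera images.
- centrifuge: Light grey bench microcentrifuge, fixed, 260 deep (x) x 230 wide (y) x 120 high without lid. Origin: centre of its underside, on the bench; x to its back, y to its left seen from the robot, z up; its front with the panel faces the robot. Housing top 120 high from x = -50 to +130, with an open round chamber 150 across (centre x = +30) and the loaded rotor in it, under the lid.
- panel_mid (a point): Middle of the sloping control panel (80 deep, 228 wide, 83 mm high at the front, 101 at the back). x up the slope (0.21 rad), y left, z out of it. Left to right: mains rocker y = +91, dark flat display +69 to +11, then three light grey keys 9 mm proud: square stop -8, round start -49, oblong short-spin -91 (all 3 keys at x = -10). The rocker's raised end is 15 mm proud.
- rocker_cap (a joint): Mains rocker, black, 34 mm long (front to back) x 24 wide, in a 4 mm high frame; rocks about the machine's left-right axis: 0 = off as found (front half down, rear half standing up), 0.4 rad = on (rear half down). Stays where it is left; about 4 N on the rear half moves it. On counts from 0.3 rad.
- rocker_rear (a point): Point on the upper face of the rocker's rear half, on its centre line, 12.5 mm behind the pivot: press here, down; about 5 mm from off to on. Turns with the rocker: x to the machine's back, y to its left, z up, tipped forward by 0.21 rad (panel slope) while off and 0.19 rad backward while on.
- lid_cover (a joint): Dark grey lid with a round window, 206 wide, hinged along the back of the housing: 0 = fully shut, 0.75 to 1.05 rad as found (free edge up, 240 to 295 mm above the bench), 1.35 = its stop. Stiff hinge: it stays at any angle; about 1 to 4 N down at the free edge swings it shut, and it does not spring back. Fully shut: below 0.03 rad.
- lid_hinge (a point): Middle of the lid's hinge axis (which runs along the machine's y), 123 mm behind the machine's centre and 122 mm above the bench. Fixed to the machine; axes as the machine's.
- lid_front (a point): Place to push the lid: on the outer (upper) face near the free edge, mid-width, 163 mm from the hinge axis along the lid and 17 mm outward of it. Moves with the lid: x along it to the hinge, z out of the outer face. Flat 18 mm towards the hinge (then 7 mm higher), 15 mm to the free edge, 100 mm to each side. A 10 mm finger tab juts from the free edge. Shut, this point is 139 mm above the bench.
- pulse_key (a joint): Short-spin key, spring key: 0 = up, 5 mm (0.005) = fully in. 1.8 N starts it, 4.8 N holds it fully in; it comes back up when let go. Pressed counts from 3.5 mm.
- pulse_key_top (a point): Centre of the top of the oblong short-spin key, 34 mm long front to back x 18 wide, 9 mm proud of the panel; goes in with it. x up the panel's slope, y to the machine's left, z square out of the panel (0.21 rad forward of vertical). Press here, against z or straight down.
- start_key (a joint): Round start key, 20 across, between the square and the oblong key (not wanted here): 0 = up, 0.005 m = fully in.
- start_key_top (a point): Centre of the top of the round start key; axes as those of the short-spin key.
- stop_key (a joint): Square stop key, 20 x 20, nearest to the display (not wanted here): 0 = up, 0.005 m = fully in.
- stop_key_top (a point): Centre of the top of the square stop key; axes as those of the short-spin key.
- tube_rack: Bystander, loose: white rack with small capped tubes, 75 x 120 (y), 50 high with the caps. Origin, as for all bystanders, at the centre of the underside, z up.
- reagent_bottle: Bystander, loose: small amber bottle, 54 across, 105 high.
- beaker: Bystander, loose: glass beaker, 60 across, 75 high.
- slide_box: Bystander, loose: blue flat slide box, 90 x 103 (y) x 33 high.
- petri_dishes: Bystander, loose: stack of three dishes, 92 across, 44 high.
- bench_timer: Bystander, loose: flat white timer, 60 x 66 (y) x 21 high, with three little buttons of its own (not part of the job).
- marker_pen: Bystander, loose: marker pen lying along its x, 127 long, 16 high.

How it is judged:
On the way, in this order (a step that is already met when the one before it is completed fails the run):
1. the mains rocker is pressed over to on, with the lid still open (value of joint each of rocker_cap, lid_cover above 0.3 rad), for 0.1 s.
2. the lid is pushed fully shut (value of joint rocker_cap above 0.3 rad and value of joint lid_cover below 0.03 rad), for 0.2 s.
3. the short-spin key is held in for three seconds (2.8 s counts), machine on and lid shut (all of step 2 and value of joint pulse_key above 0.0035 m), for 2.8 s.
At the end, for the whole second after the job is handed in: The rocker is on (over 0.3 of 0.4 rad), the lid is shut (within 0.03 rad), all three keys are back up (within 1 mm) and every bystander is within 30 mm of where it stood (all of step 2 and value of joint each of pulse_key, start_key, stop_key below 0.001 m and distance of each of tube_rack, reagent_bottle, beaker, slide_box, petri_dishes, bench_timer, marker_pen from where it was at the start of the episode below 0.03 m); the robot touches nothing.
It fails at once if the start or the stop key is pressed (over 2 mm) (value of joint any of start_key, stop_key above 0.002 m).
It fails at once if the short-spin key is pressed (over 2 mm) with the mains off or the lid not shut (value of joint pulse_key above 0.002 m and (value of joint lid_cover above 0.03 rad or value of joint rocker_cap below 0.3 rad)).
It fails at once if the lid is slammed (faster than 3 rad/s) (velocity of joint lid_cover below -3 rad/s).
It fails at once if the lid is lifted or pushed further open (past 1.2 rad) (value of joint lid_cover above 1.2 rad).
It fails at once if a bystander is pushed, lifted or carried more than 30 mm (distance of any of tube_rack, reagent_bottle, beaker, slide_box, petri_dishes, bench_timer, marker_pen from where it was at the start of the episode above 0.03 m).
It also fails if it takes over 72 s, if anything falls off the work surface, if the arm or the gripper's body presses on something with over 40 N, if the wrist force passes 120 N, or if a joint passes its speed limit or range.

## Working session

There is one attempt and no reset: what is moved stays moved. The work goes in short steps, Python scripts to look and compute and a shell command to move; the robot and the scene stay as the last step left them, time stands still between calls to the robot, and variables do not carry over. Pictures are saved under pics/ and viewed, at most 10 in all, crops included, and the job is handed in when it is done.

```bash
mkdir -p pics
cat > h.py <<'E'
from rig import *
import numpy as np, cv2
def px2w(s,u,v):
    z=s["z_map"][int(v),int(u)]; K=s["mtx"]
    c=np.array([(u-K[0,2])*z/K[0,0],(v-K[1,2])*z/K[1,1],z,1]); return (np.linalg.inv(s["view"])@c)[:3]
def w2px(s,p):
    c=s["view"]@np.append(p,1); q=s["mtx"]@c[:3]; return q[:2]/q[2]
E
python3 - <<'E'
from h import *
for n in("scene","top"):
    s=snapshot(n); np.savez(n+".npz",**s); cv2.imwrite(f"pics/{n}0.png",s["img"])
st=read_state(); print(st["time_s"],st["ee_pos"],st["tcp_rot"],st["finger_gap"])
E
```

```text
0.1 [0.12969081 0.55972788 0.23848881] [-2.16142720e-04  1.13643801e-01  9.93521211e-01 -8.01396785e-04] 0.9969547716012128
```

View pics/scene0.png

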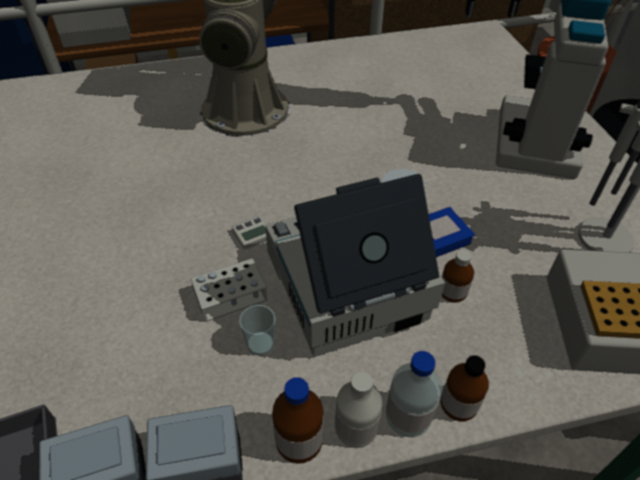

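View pics/top0.png

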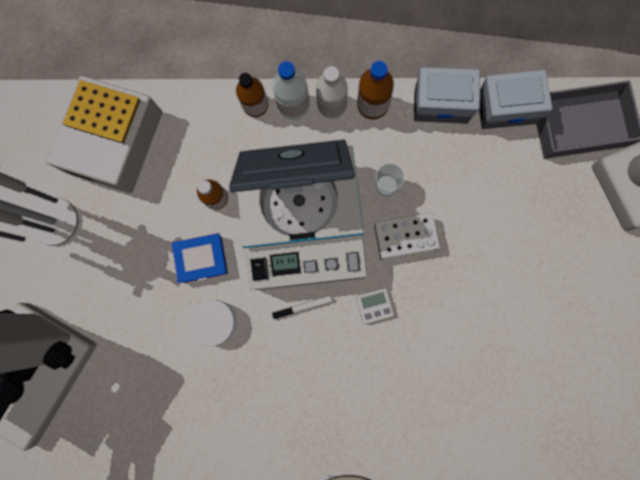

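The top view shows the rocker at (259,269), display (285,263), stop (311,267), start (331,265), pulse key (352,262), and the lid edge at about (233,189)–(355,182). The pen lies in front of the machine and the timer at front right.

Run:
```python
from h import *
s=dict(np.load("top.npz"))
for n,u,v in [("rock",259,269),("rockrear",259,263),("rockfront",259,274),("stop",311,267),("start",331,265),("pulse",352,262),("disp",285,263),("housingFL",245,240),("FR",358,236),("lidfreeL",236,187),("lidfreeR",350,182),("lidtopL",240,153),("lidtopR",350,145),("bench",440,350),("pen",300,307),("timer",375,305)]:
    print(n,px2w(s,u,v).round(4))
print(np.linalg.inv(s["view"])[:3,3])
c=cv2.resize(s["img"][130:330,220:380],None,fx=3.75,fy=3,interpolation=cv2.INTER_CUBIC)
c=cv2.resize(s["img"][130:300,220:380],None,fx=3.5,fy=3.5,interpolation=cv2.INTER_CUBIC); cv2.imwrite("pics/c1.png",c)
```

```text
rock [0.5117 0.1775 0.1001]
rockrear [0.5227 0.1769 0.106 ]
rockfront [0.5023 0.1778 0.0969]
stop [0.5164 0.0776 0.0986]
start [0.5204 0.0392 0.0991]
pulse [ 0.5266 -0.001   0.098 ]
disp [0.5243 0.1284 0.093 ]
housingFL [0.5648 0.2022 0.122 ]
FR [ 0.5766 -0.0124  0.1013]
lidfreeL [0.6305 0.1919 0.27  ]
lidfreeR [0.678  0.0037 0.122 ]
lidtopL [0.725  0.2107 0.1543]
lidtopR [0.7526 0.0037 0.1188]
bench [ 0.3558 -0.1847  0.0007]
pen [0.4407 0.1035 0.0182]
timer [ 0.4461 -0.0506  0.019 ]
[0.43242674 0.02700125 1.0591831 ]
```

View pics/c1.png

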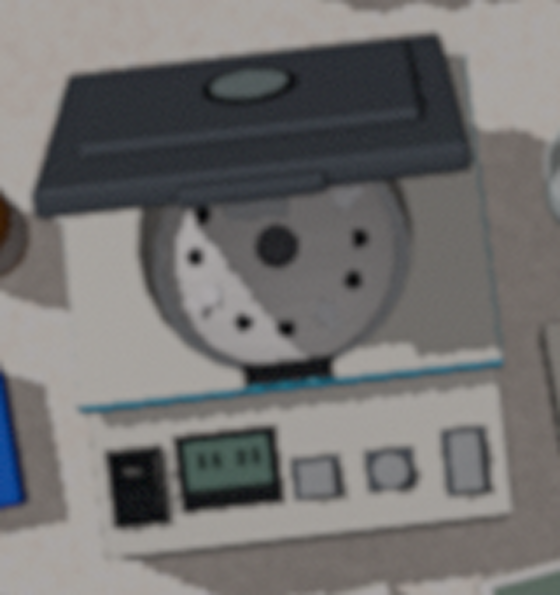

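The enlarged crop gives rocker centre (138,487), and stop (317,477), start (390,468) and pulse (466,461), at 3.5x with offset (220,130). I'll fit the machine pose from these.

```bash
cat >> h.py <<'E'
def ray(s,u,v,z):
    Ti=np.linalg.inv(s["view"]); d=Ti[:3,:3]@np.linalg.inv(s["mtx"])@[u,v,1]; o=Ti[:3,3]; return o+d*(z-o[2])/d[2]
def M(yaw,o,p):
    c,q=np.cos(yaw),np.sin(yaw); return np.array([o[0]+c*p[0]-q*p[1],o[1]+q*p[0]+c*p[1],p[2]])
E
python3 - <<'E'
from h import *
from scipy.optimize import least_squares
s=dict(np.load("top.npz"))
C=lambda a,b:(220+(a+.5)/3.5-.5,130+(b+.5)/3.5-.5)
obs=[((317,477),(-.1017,-.008,.0987)),((390,468),(-.1017,-.049,.0987)),((466,461),(-.1017,-.091,.0987)),((80,410),(-.05,.115,.12)),((502,363),(-.05,-.115,.12)),((112,557),(-.13,.115,.083)),((512,513),(-.13,-.115,.083))]
f=lambda x:np.concatenate([w2px(s,M(x[0],x[1:],np.array(m)))-C(*p) for p,m in obs])
r=least_squares(f,[.1,.62,.09],loss="soft_l1"); yaw,o=r.x[0],r.x[1:]; print(r.x,f(r.x).reshape(-1,2).round(1).tolist())
print("hinge",M(yaw,o,(.123,0,.122)),"pulse",M(yaw,o,(-.1017,-.091,.0987)))
for dx in(-.090,-.078): print("rocker at",dx,M(yaw,o,(dx,.091,.1)))
w=ray(s,*C(138,487),.1); print("rock meas",w)
# lid angle: outer-face corners, via depth points on lid in machine frame
P=[]
for a,b in [(100,170),(150,165),(300,150),(400,140),(110,120),(350,105),(70,185),(430,155)]:
    w=px2w(s,*C(a,b)); d=w[:2]-o; c,q=np.cos(yaw),np.sin(yaw); P.append((c*d[0]+q*d[1],-q*d[0]+c*d[1],w[2]))
print(np.round(P,3))
for th in(.75,.85,.95,1.05):
    print(th,[w2px(s,M(yaw,o,(.123-.178*np.cos(th)+h*np.sin(th),y,.122+.178*np.sin(th)+h*np.cos(th)))).round(0).tolist() for y,h in((.103,.017),(-.103,.017))])
print("meas corners",C(37,190),C(470,145))
E
```

```text
[0.12020166 0.61695109 0.09930122] [[-0.0, 0.8], [0.3, 0.9], [0.4, 0.5], [-0.3, -0.8], [-0.2, -1.1], [-2.2, 0.2], [1.0, -0.6]]
hinge [0.73906358 0.11405045 0.122     ] pulse [ 0.52689694 -0.00323726  0.0987    ]
rocker at -0.09 [0.51668846 0.17885249 0.1       ]
rocker at -0.078 [0.52860187 0.18029144 0.1       ]
rock meas [0.512117   0.17740821 0.1       ]
[[ 0.04   0.071  0.26 ]
 [ 0.04   0.047  0.258]
 [ 0.038 -0.024  0.262]
 [ 0.037 -0.071  0.261]
 [ 0.075  0.069  0.223]
 [ 0.064 -0.049  0.237]
 [ 0.032  0.084  0.269]
 [ 0.025 -0.083  0.274]]
0.75 [[231.0, 202.0], [356.0, 188.0]]
0.85 [[229.0, 192.0], [355.0, 178.0]]
0.95 [[227.0, 182.0], [354.0, 167.0]]
1.05 [[225.0, 171.0], [353.0, 156.0]]
meas corners (230.21428571428572, 183.92857142857144) (353.92857142857144, 171.07142857142856)
```

Run:
```python
from h import *
for n in("scene","top"):
    s=dict(np.load(n+".npz")); print(n,[w2px(s,np.array(p)).round(0).tolist() for p in((.13,.56,.239),(.13,.56,.0),(.13,.56,.4),(.1,.25,.6),(0,0,.2))])
    for u,v in ([(540,130),(585,30),(590,60),(520,140),(560,165)] if n=="scene" else [(60,360),(20,330),(70,355),(15,400),(50,410)]): print(u,v,px2w(s,u,v).round(3))
s=snapshot("wrist"); cv2.imwrite("pics/w0.png",s["img"])
```

```text
scene [[488.0, 18.0], [467.0, 108.0], [506.0, -57.0], [363.0, -169.0], [236.0, 37.0]]
540 130 [0.394 0.585 0.116]
585 30 [0.392 0.604 0.335]
590 60 [0.416 0.62  0.286]
520 140 [0.371 0.562 0.076]
560 165 [0.427 0.641 0.035]
top [[-5.0, 503.0], [74.0, 459.0], [-92.0, 552.0], [65.0, 715.0], [353.0, 589.0]]
60 360 [0.336 0.551 0.1  ]
20 330 [0.395 0.586 0.176]
70 355 [0.345 0.537 0.092]
15 400 [0.256 0.654 0.064]
50 410 [0.233 0.597 0.039]
```

View pics/w0.png

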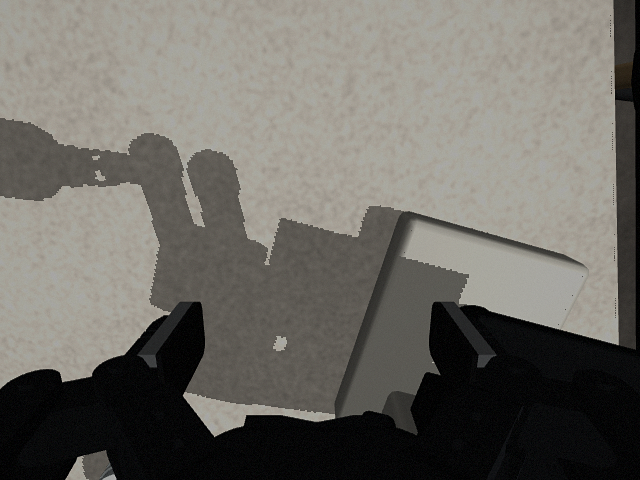

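The wrist view shows the microscope base under the right finger, so I'll move toward −y first, then forward.

```bash
python3 -m inch '[{"delta_rot":[0,0,-0.116],"dp":[0,0,0],"claw":1},{"delta_rot":[0,0,-0.116],"dp":[0,0,0],"claw":1},{"delta_rot":[0,0,-0.116],"dp":[0,0,0],"claw":1},{"delta_rot":[0,0,0],"dp":[-1,-3.7,0],"claw":1},{"delta_rot":[0,0,0],"dp":[-1,-3.7,0],"claw":1},{"delta_rot":[0,0,0],"dp":[-1,-3.7,0],"claw":1},{"delta_rot":[0,0,0],"dp":[-1,-3.7,0],"claw":1},{"delta_rot":[0,0,0],"dp":[-1,-3.7,0],"claw":1}]'
python3 -m inch '[{"delta_rot":[0,0,0],"dp":[-3,-2.4,0],"claw":1},{"delta_rot":[0,0,0],"dp":[-3,-2.4,0],"claw":1},{"delta_rot":[0,0,0],"dp":[-3,-2.4,0],"claw":1},{"delta_rot":[0,0,0],"dp":[-3,-2.4,0],"claw":1},{"delta_rot":[0,0,0],"dp":[-3,-2.4,0],"claw":1},{"delta_rot":[0,0,0],"dp":[-3,-2.4,0],"claw":1},{"delta_rot":[0,0,0],"dp":[-3,-2.4,0],"claw":1},{"delta_rot":[0,0,0],"dp":[-3,-2.4,0],"claw":1}]'
cat >> h.py <<'E'
yaw,o=.1202,np.array([.61695,.0993])
def m(w):
    d=w[:2]-o; c,q=np.cos(yaw),np.sin(yaw); return np.array([c*d[0]+q*d[1],-q*d[0]+c*d[1],w[2]])
def rep():
    from scipy.spatial.transform import Rotation as R
    s=read_state(); q=s["tcp_rot"]; A=R.from_quat([q[1],q[2],q[3],q[0]]).as_matrix()
    print("machine",m(s["ee_pos"]).round(4),"toolx ang",np.arctan2(-A[1,0],-A[0,0])-yaw,"z",A[:,2].round(3),"F",np.round(s["force"],1),"gap",round(s["finger_gap"],3),"t",s["time_s"])
E
python3 -c "
from h import *
rep(); s=snapshot('wrist'); cv2.imwrite('pics/w1.png',s['img']); np.savez('w1.npz',**s)"
```

```text
time_s: 0.95
ee_pos: [0.2018, 0.381, 0.239]
tcp_rot: [-0.0, -0.06, 0.998, -0.0]
force: [0.7, 0.3, 0.2]
finger_gap: -0.001
gripper_force: 0.0
time_s: 1.75
ee_pos: [0.4641, 0.2195, 0.2391]
tcp_rot: [-0.0, -0.06, 0.998, 0.0]
force: [1.5, 0.5, 0.5]
finger_gap: -0.001
gripper_force: 0.0
machine [-0.1374  0.1377  0.2391] toolx ang -0.0002900374499164027 z [-0.  0. -1.] F [1.5 0.5 0.5] gap -0.001 t 1.75
```

View pics/w1.png

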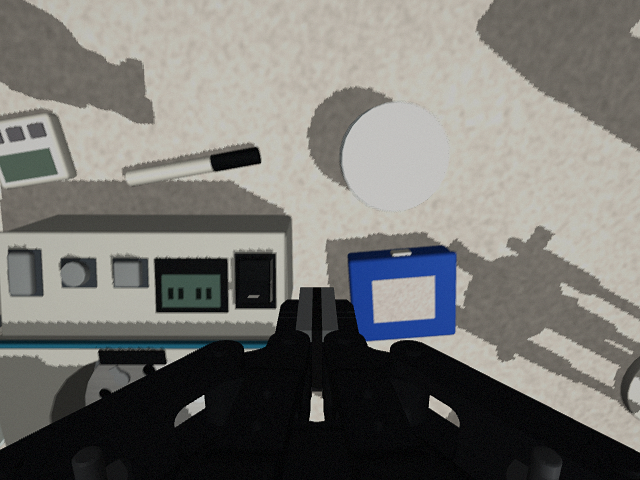

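The wrist view shows the rocker at (255,281), keys at (130,271), (77,272) and (25,272), and the panel parallel to the image rows, so the yaw is confirmed. Next I measure from here.

```bash
python3 -c "
from h import *
s=dict(np.load('w1.npz'))
for n,u,v in [('rear',255,300),('rear2',255,290),('mid',255,281),('front',255,262),('stop',130,271),('start',75,272),('pulse',25,272)]:
    print(n,m(px2w(s,u,v)).round(4))
print('rock z.1',m(ray(s,255,281,.1)))
for v in range(245,325,4): print(v, m(px2w(s,255,v)).round(4))
"
```

```text
rear [-0.0834  0.0908  0.1079]
rear2 [-0.0901  0.0905  0.1044]
mid [-0.0958  0.0902  0.1004]
front [-0.1097  0.0901  0.0962]
stop [-0.103  -0.0059  0.0979]
start [-0.102  -0.0486  0.0974]
pulse [-0.1022 -0.0867  0.0979]
rock z.1 [-0.09562334  0.09008584  0.1       ]
245 [-0.1197  0.0887  0.0841]
249 [-0.1171  0.0889  0.0863]
253 [-0.1154  0.0896  0.0913]
257 [-0.1117  0.0892  0.09  ]
261 [-0.1106  0.0902  0.0964]
265 [-0.1073  0.09    0.0963]
269 [-0.1041  0.0899  0.0964]
273 [-0.1009  0.0898  0.0967]
277 [-0.0983  0.09    0.0985]
281 [-0.0958  0.0902  0.1004]
285 [-0.0929  0.0902  0.1013]
289 [-0.0902  0.0903  0.1027]
293 [-0.0877  0.0904  0.1046]
297 [-0.0849  0.0905  0.1059]
301 [-0.0828  0.0908  0.1083]
305 [-0.0749  0.089   0.0989]
309 [-0.0696  0.0882  0.095 ]
313 [-0.0669  0.0883  0.0967]
317 [-0.0633  0.0881  0.0966]
321 [-0.06   0.088  0.097]
```

```bash
python3 -m inch '[{"delta_rot":[0,0,0],"dp":[-1.9,-1.6,1],"claw":1},{"delta_rot":[0,0,0],"dp":[-1.9,-1.6,1],"claw":1},{"delta_rot":[0,0,0],"dp":[-1.9,-1.5,1],"claw":1},{"delta_rot":[0,0,0],"dp":[0,0,2],"claw":1},{"delta_rot":[0,0,0],"dp":[0,0,2],"claw":1},{"delta_rot":[0,0,0],"dp":[0,0,2],"claw":1},{"delta_rot":[0,0,0],"dp":[0,0,2],"claw":1},{"delta_rot":[0,0,0],"dp":[0,0,0.4],"claw":1}]' >/dev/null; python3 -c "
from h import *
rep()"
python3 -m inch '[{"delta_rot":[0,0,0],"dp":[0,0,0.2],"claw":1},{"delta_rot":[0,0,0],"dp":[0,0,0.2],"claw":1},{"delta_rot":[0,0,0],"dp":[0,0,0.2],"claw":1},{"delta_rot":[0,0,0],"dp":[0,0,0.2],"claw":1},{"delta_rot":[0,0,0],"dp":[0,0,0.2],"claw":1},{"delta_rot":[0,0,0],"dp":[0,0,0.2],"claw":1},{"delta_rot":[0,0,0],"dp":[0,0,0.1],"claw":1},{"delta_rot":[0,0,0],"dp":[0,0,0.1],"claw":1}]' >/dev/null; python3 -c "
from h import *
rep()"
```

```text
machine [-0.0834  0.0919  0.1227] toolx ang -8.176716393906713e-05 z [-0.005 -0.001 -1.   ] F [ 0.7 -0.4  0.1] gap -0.001 t 2.6
machine [-0.0785  0.092   0.113 ] toolx ang -0.0001071918890687279 z [ 0.006  0.001 -1.   ] F [4.  1.1 5.7] gap -0.006 t 3.4
```

```bash
python3 -m inch '[{"delta_rot":[0,0,0],"dp":[0,0,0.1],"claw":1},{"delta_rot":[0,0,0],"dp":[0,0,0.1],"claw":1},{"delta_rot":[0,0,0],"dp":[0,0,0.1],"claw":1},{"delta_rot":[0,0,0],"dp":[0,0,0.1],"claw":1},{"delta_rot":[0,0,0],"dp":[0,0,0],"claw":1},{"delta_rot":[0,0,0],"dp":[0,0,0],"claw":1},{"delta_rot":[0,0,0],"dp":[0,0,0],"claw":1},{"delta_rot":[0,0,0],"dp":[0,0,0],"claw":1}]' >/dev/null; python3 -c "
from h import *
rep()"
```

```text
machine [-0.0786  0.092   0.1102] toolx ang -0.0001142542809174224 z [ 0.006  0.001 -1.   ] F [ 1.6 -0.8 14.2] gap 0.002 t 4.2
```

```bash
python3 -m inch '[{"delta_rot":[0,0,0],"dp":[0,0,0.1],"claw":1},{"delta_rot":[0,0,0],"dp":[0,0,0.1],"claw":1},{"delta_rot":[0,0,0],"dp":[0,0,0],"claw":1},{"delta_rot":[0,0,0],"dp":[0,0,0],"claw":1},{"delta_rot":[0,0,0],"dp":[0,0,0],"claw":1},{"delta_rot":[0,0,0],"dp":[0,0,0],"claw":1},{"delta_rot":[0,0,0],"dp":[0,0,0],"claw":1},{"delta_rot":[0,0,0],"dp":[0,0,0],"claw":1}]' >/dev/null; python3 -c "
from h import *
rep()"
python3 -m inch '[{"delta_rot":[0,0,0],"dp":[0,0,-1],"claw":1},{"delta_rot":[0,0,0],"dp":[0,0,-2],"claw":1},{"delta_rot":[0,0,0],"dp":[0,0,-3],"claw":1},{"delta_rot":[0,0,0],"dp":[0,0,-3],"claw":1},{"delta_rot":[0,0,0],"dp":[1.5,1.5,-3],"claw":1},{"delta_rot":[0,0,0],"dp":[2,1.5,-3],"claw":1},{"delta_rot":[0,0,0],"dp":[2,2,-3],"claw":1},{"delta_rot":[0,0,0],"dp":[0,0,-3],"claw":1}]' >/dev/null
python3 -c "
from h import *
rep(); s=snapshot('wrist'); t=snapshot('top')
u,v=w2px(s,M(yaw,o,(-.096,.091,.1))); print(u,v,w2px(s,M(yaw,o,(-.08,.091,.1))))
for x in np.arange(-.116,-.066,.003):
    a=w2px(s,M(yaw,o,(x,.091,.1))); print(m(px2w(s,*a.round())).round(4))
a=s['img'][max(0,int(v)-60):int(v)+60,max(0,int(u)-60):int(u)+60]; a=cv2.resize(a,(400,400)); b=cv2.resize(t['img'][240:300,235:295],(400,400)); cv2.imwrite('pics/r.png',np.hstack([a,b]))"
```

```text
machine [-0.0785  0.0921  0.1099] toolx ang -1.1988179610539218e-06 z [ 0.008  0.001 -1.   ] F [-2.9 -1.5 25.9] gap 0.0 t 5.0
machine [-0.1396  0.1435  0.3162] toolx ang 0.0026708837054537776 z [-0.003 -0.    -1.   ] F [0.8 0.2 0.1] gap -0.001 t 5.8
262.21342880865427 252.91854491040053 [262.80134607 268.55061943]
[-0.1132  0.0891  0.09  ]
[-0.1118  0.0908  0.0961]
[-0.1102  0.0914  0.1008]
[-0.1076  0.0915  0.1022]
[-0.1042  0.0912  0.1006]
[-0.1014  0.0912  0.1016]
[-0.0986  0.0912  0.1022]
[-0.0954  0.091   0.1016]
[-0.0922  0.0908  0.1012]
[-0.0893  0.0908  0.1014]
[-0.0863  0.0916  0.1015]
[-0.0833  0.0916  0.1019]
[-0.0799  0.0913  0.101 ]
[-0.0777  0.0912  0.1008]
[-0.0742  0.0909  0.0996]
[-0.0692  0.0901  0.0949]
[-0.0664  0.0902  0.0959]
```

View pics/r.png

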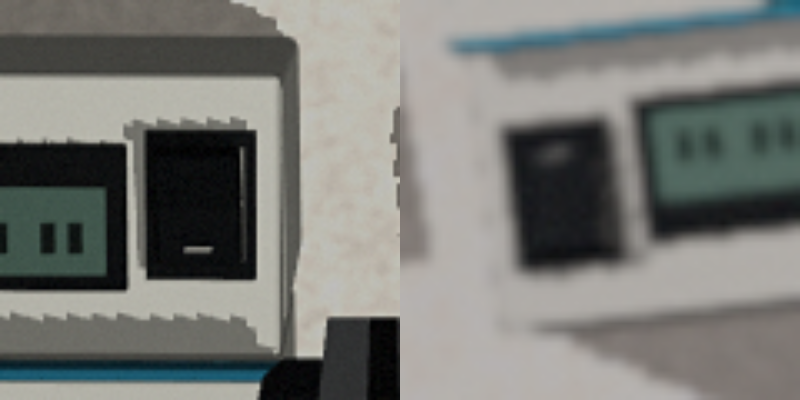

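The rocker face now measures level at about 0.101 (front up 5 mm, rear down 7 mm), and the force met a hard stop, so it's on. Next I go over the lid.

```bash
python3 -m inch '[{"delta_rot":[0,0,0],"dp":[0,0,-2.5],"claw":1},{"delta_rot":[0,0,0],"dp":[-3.2,-2.4,0],"claw":1},{"delta_rot":[0,0,0],"dp":[-3.2,-2.4,0],"claw":1},{"delta_rot":[0,0,0],"dp":[-3.2,-2.4,0],"claw":1},{"delta_rot":[0,0,0],"dp":[-3.2,-2.4,0],"claw":1},{"delta_rot":[0,0,0],"dp":[-3.2,-2.4,0],"claw":1},{"delta_rot":[0,0,0],"dp":[-3.2,-2.4,0],"claw":1},{"delta_rot":[0,0,0],"dp":[0,0,0],"claw":1}]' >/dev/null; python3 -c "
from h import *
rep(); s=snapshot('scene'); cv2.imwrite('pics/s2.png',cv2.resize(s['img'][0:350,200:500],None,fx=1.7,fy=1.7))
s=dict(np.load('scene.npz'))"
```

```text
machine [ 0.0584 -0.0061  0.3342] toolx ang -0.004551263214318979 z [-0.007 -0.001 -1.   ] F [ 0.7  0.6 -0.8] gap -0.001 t 6.7
```

View pics/s2.png

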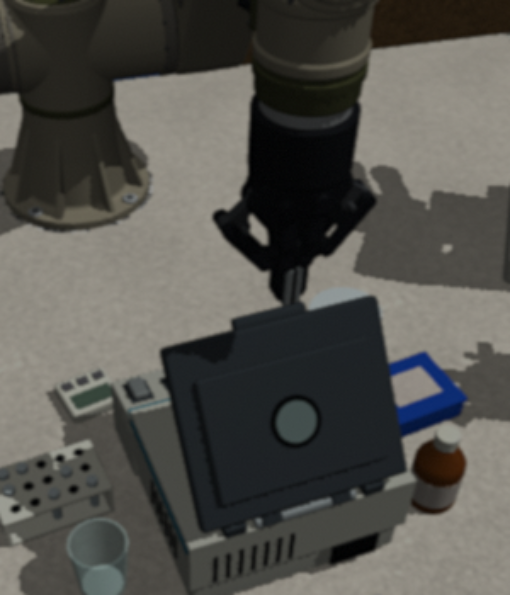

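The picture shows the closed fingertips above the lid near mid-width, with the tab at (270,320). I'll go down and push along the arc.

```bash
python3 -m inch '[{"delta_rot":[0,0,0],"dp":[0.2,0.3,1.3],"claw":1},{"delta_rot":[0,0,0],"dp":[0.2,0.3,1.3],"claw":1},{"delta_rot":[0,0,0],"dp":[0.1,0,1.3],"claw":1},{"delta_rot":[0,0,0],"dp":[0,0,0.8],"claw":1},{"delta_rot":[0,0,0],"dp":[0,0,0.7],"claw":1},{"delta_rot":[0,0,0],"dp":[0.6,0,0.4],"claw":1},{"delta_rot":[0,0,0],"dp":[0.6,0,0.4],"claw":1},{"delta_rot":[0,0,0],"dp":[0,0,0],"claw":1}]' >/dev/null; python3 -c "
from h import *
rep()"
```

```text
machine [0.0378 0.0043 0.2782] toolx ang 0.0002831534437849059 z [-0.001  0.    -1.   ] F [0.3 0.4 0.4] gap 0.003 t 7.55
```

```bash
python3 -m inch '[{"delta_rot":[0,0,0],"dp":[0.5,0,0.9],"claw":1},{"delta_rot":[0,0,0],"dp":[0.8,0,0.7],"claw":1},{"delta_rot":[0,0,0],"dp":[0.8,0,0.7],"claw":1},{"delta_rot":[0,0,0],"dp":[0.7,0,0.75],"claw":1},{"delta_rot":[0,0,0],"dp":[0.7,0,0.75],"claw":1},{"delta_rot":[0,0,0],"dp":[0.6,0,0.8],"claw":1},{"delta_rot":[0,0,0],"dp":[0.6,0,0.8],"claw":1},{"delta_rot":[0,0,0],"dp":[0,0,0],"claw":1}]' >/dev/null; python3 -c "
from h import *
rep(); s=snapshot('scene'); cv2.imwrite('pics/s3.png',cv2.resize(s['img'][0:350,200:500],None,fx=1.7,fy=1.7))"
```

```text
machine [-0.0091  0.0041  0.2239] toolx ang 7.179534387929953e-05 z [-0.001  0.    -1.   ] F [-0.  -0.3  0.1] gap 0.003 t 8.35
```

View pics/s3.png

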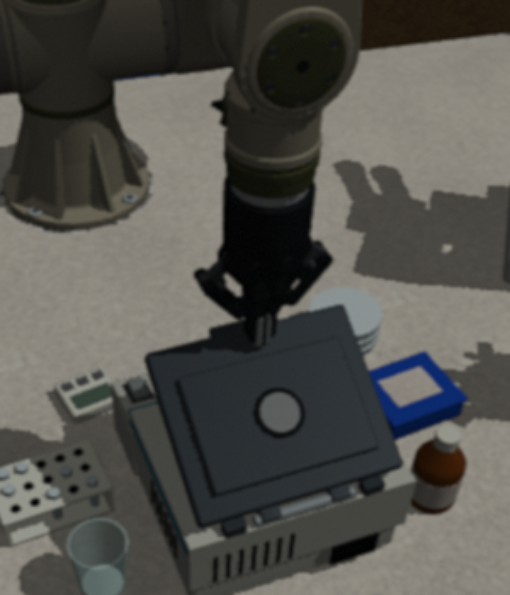

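The fingertip is on the lid near its edge at (262,343), and the lid is about half closed. I'll keep going.

```bash
python3 -m inch '[{"delta_rot":[0,0,0],"dp":[0.5,0,0.9],"claw":1},{"delta_rot":[0,0,0],"dp":[0.5,0,0.9],"claw":1},{"delta_rot":[0,0,0],"dp":[0.4,0,0.95],"claw":1},{"delta_rot":[0,0,0],"dp":[0.4,0,0.95],"claw":1},{"delta_rot":[0,0,0],"dp":[0.3,0,1],"claw":1},{"delta_rot":[0,0,0],"dp":[0.3,0,1],"claw":1},{"delta_rot":[0,0,0],"dp":[0.2,0,0.8],"claw":1},{"delta_rot":[0,0,0],"dp":[0,0,0],"claw":1}]' >/dev/null; python3 -c "
from h import *
rep()"
python3 -m inch '[{"delta_rot":[0,0,0],"dp":[0.1,0,0.3],"claw":1},{"delta_rot":[0,0,0],"dp":[0,0,0.3],"claw":1},{"delta_rot":[0,0,0],"dp":[0,0,0.2],"claw":1},{"delta_rot":[0,0,0],"dp":[0,0,0.2],"claw":1},{"delta_rot":[0,0,0],"dp":[0,0,0.1],"claw":1},{"delta_rot":[0,0,0],"dp":[0,0,0.1],"claw":1},{"delta_rot":[0,0,0],"dp":[0,0,0],"claw":1},{"delta_rot":[0,0,0],"dp":[0,0,0],"claw":1}]' >/dev/null; python3 -c "
from h import *
rep()"
```

```text
machine [-0.0355  0.0041  0.1576] toolx ang -2.6891725040917303e-05 z [-0.003  0.    -1.   ] F [-1.1 -0.1 -0.3] gap -0.0 t 9.2
machine [-0.0352  0.004   0.1473] toolx ang 3.395704573819214e-05 z [ 0.  0. -1.] F [0.3 0.6 0. ] gap 0.003 t 10.0
```

```bash
python3 -m inch '[{"delta_rot":[0,0,0],"dp":[0,0,0.1],"claw":1},{"delta_rot":[0,0,0],"dp":[0,0,0.1],"claw":1},{"delta_rot":[0,0,0],"dp":[0,0,0.1],"claw":1},{"delta_rot":[0,0,0],"dp":[0,0,0],"claw":1},{"delta_rot":[0,0,0],"dp":[0,0,0],"claw":1},{"delta_rot":[0,0,0],"dp":[0,0,0],"claw":1},{"delta_rot":[0,0,0],"dp":[0,0,0],"claw":1},{"delta_rot":[0,0,0],"dp":[0,0,0],"claw":1}]' >/dev/null; python3 -c "
from h import *
rep()"
```

```text
machine [-0.0351  0.004   0.1469] toolx ang 8.99410886704699e-05 z [ 0.002  0.    -1.   ] F [-5.1 -0.4 13.1] gap -0.005 t 10.8
```

Hard stop with the tip at 0.139, so the lid is shut. I'll lift and go over the short-spin key.

```bash
python3 -m inch '[{"delta_rot":[0,0,0],"dp":[0,0,-2],"claw":1},{"delta_rot":[0,0,0],"dp":[0,0,-3],"claw":1},{"delta_rot":[0,0,0],"dp":[1.7,-2.4,0],"claw":1},{"delta_rot":[0,0,0],"dp":[1.7,-2.4,0],"claw":1},{"delta_rot":[0,0,0],"dp":[1.7,-2.4,0],"claw":1},{"delta_rot":[0,0,0],"dp":[1.6,-2.2,0],"claw":1},{"delta_rot":[0,0,0],"dp":[0,0,0],"claw":1},{"delta_rot":[0,0,0],"dp":[0,0,0],"claw":1}]' >/dev/null; python3 -c "
from h import *
rep(); t=snapshot('top'); cv2.imwrite('pics/t2.png',cv2.resize(t['img'][130:300,220:380],None,fx=3.5,fy=3.5)); s=snapshot('wrist')
for p in((-.035,.08,.139),(-.035,.05,.139),(.02,.08,.14)): 
    print(m(px2w(t,*w2px(t,M(yaw,o,p)).round())).round(4))
print(w2px(s,M(yaw,o,(-.1017,-.091,.0987))))"
```

```text
machine [-0.1022 -0.0904  0.1946] toolx ang -0.0013539545247149565 z [ 0.001  0.    -1.   ] F [-0.7  0.7 -0.7] gap 0.002 t 11.6
[-0.0362  0.0801  0.1423]
[-0.0355  0.0504  0.14  ]
[0.0176 0.0797 0.1485]
[315.45594954 245.47452309]
```

View pics/t2.png

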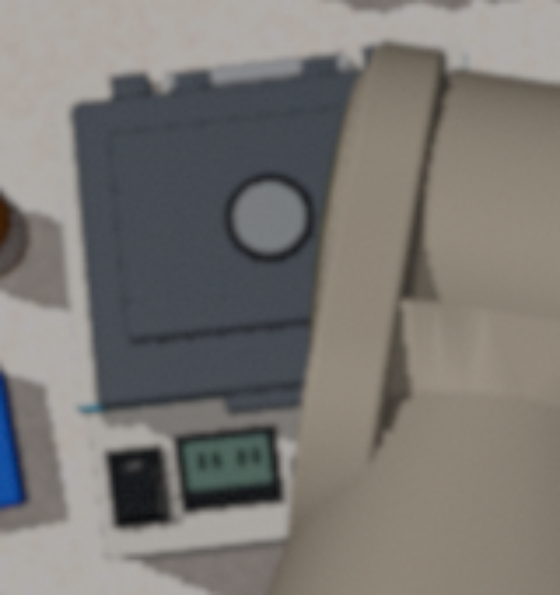

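The top view confirms the lid is shut (flat, at the panel edge) and the rocker is on. Now I descend to the key.

```bash
python3 -m inch '[{"delta_rot":[0,0,0],"dp":[0,0,2],"claw":1},{"delta_rot":[0,0,0],"dp":[0,0,2],"claw":1},{"delta_rot":[0,0,0],"dp":[0,0,1.5],"claw":1},{"delta_rot":[0,0,0],"dp":[0,0,1.2],"claw":1},{"delta_rot":[0,0,0],"dp":[0,0,0.7],"claw":1},{"delta_rot":[0,0,0],"dp":[0,0,0.4],"claw":1},{"delta_rot":[0,0,0],"dp":[0,0,0],"claw":1},{"delta_rot":[0,0,0],"dp":[0,0,0],"claw":1}]' >/dev/null; python3 -c "
from h import *
rep()"
python3 -m inch '[{"delta_rot":[0,0,0],"dp":[0,0,0.2],"claw":1},{"delta_rot":[0,0,0],"dp":[0,0,0.2],"claw":1},{"delta_rot":[0,0,0],"dp":[0,0,0.2],"claw":1},{"delta_rot":[0,0,0],"dp":[0,0,0.2],"claw":1},{"delta_rot":[0,0,0],"dp":[0,0,0.2],"claw":1},{"delta_rot":[0,0,0],"dp":[0,0,0.2],"claw":1},{"delta_rot":[0,0,0],"dp":[0,0,0.1],"claw":1},{"delta_rot":[0,0,0],"dp":[0,0,0],"claw":1}]' >/dev/null; python3 -c "
from h import *
rep()"
```

```text
machine [-0.1018 -0.0901  0.1168] toolx ang 0.00012104257467498991 z [ 0.001 -0.    -1.   ] F [-0.5  0.6  0.1] gap -0.002 t 12.5
machine [-0.1014 -0.0901  0.1038] toolx ang 0.00010602420316588312 z [ 0.002  0.    -1.   ] F [1.  1.1 5.3] gap -0.004 t 13.3
```

```bash
python3 -m inch '[{"delta_rot":[0,0,0],"dp":[0,0,0.1],"claw":1},{"delta_rot":[0,0,0],"dp":[0,0,0.1],"claw":1},{"delta_rot":[0,0,0],"dp":[0,0,0],"claw":1},{"delta_rot":[0,0,0],"dp":[0,0,0],"claw":1},{"delta_rot":[0,0,0],"dp":[0,0,0],"claw":1},{"delta_rot":[0,0,0],"dp":[0,0,0],"claw":1},{"delta_rot":[0,0,0],"dp":[0,0,0],"claw":1},{"delta_rot":[0,0,0],"dp":[0,0,0],"claw":1}]' >/dev/null; python3 -c "
from h import *
rep()"
```

```text
machine [-0.1012 -0.0901  0.103 ] toolx ang 0.0001886431047700421 z [ 0.003 -0.    -1.   ] F [-0.6  1.1 12.7] gap -0.005 t 14.1
```

Bottomed at 12.7 N, so I hold it there for four more seconds.

```bash
for i in 1 2 3 4 5; do python3 -m inch '[{"delta_rot":[0,0,0],"dp":[0,0,0],"claw":1},{"delta_rot":[0,0,0],"dp":[0,0,0],"claw":1},{"delta_rot":[0,0,0],"dp":[0,0,0],"claw":1},{"delta_rot":[0,0,0],"dp":[0,0,0],"claw":1},{"delta_rot":[0,0,0],"dp":[0,0,0],"claw":1},{"delta_rot":[0,0,0],"dp":[0,0,0],"claw":1},{"delta_rot":[0,0,0],"dp":[0,0,0],"claw":1},{"delta_rot":[0,0,0],"dp":[0,0,0],"claw":1}]' >/dev/null; done; python3 -c "
from h import *
rep()"
python3 -m inch '[{"delta_rot":[0,0,0],"dp":[0,0,-0.5],"claw":1},{"delta_rot":[0,0,0],"dp":[0,0,-1],"claw":1},{"delta_rot":[0,0,0],"dp":[0,0,-2],"claw":1},{"delta_rot":[0,0,0],"dp":[0,0,-3],"claw":1},{"delta_rot":[0,0,0],"dp":[0,0,-3],"claw":1},{"delta_rot":[0,0,0],"dp":[0,0,-2],"claw":1},{"delta_rot":[0,0,0],"dp":[2,0,0],"claw":1},{"delta_rot":[0,0,0],"dp":[2,0,0],"claw":1}]' >/dev/null
python3 -c "
from h import *
rep(); s=snapshot('wrist')
for y in(-.008,-.049,-.091): print(m(px2w(s,*w2px(s,M(yaw,o,(-.1017,y,.0987))).round())).round(4))
cv2.imwrite('pics/w3.png',s['img'])"
```

```text
machine [-0.1012 -0.0901  0.103 ] toolx ang 0.00019084732498325652 z [ 0.003 -0.    -1.   ] F [-0.8  0.9 11.6] gap 0.001 t 18.1
machine [-0.1428 -0.0901  0.2168] toolx ang 0.0002259705993502975 z [-0. -0. -1.] F [-0.6  0.5 -1.1] gap 0.003 t 18.9
[-0.1015 -0.0076  0.0976]
[-0.1017 -0.0486  0.0982]
[-0.154  -0.0907  0.2173]
```

View pics/w3.png

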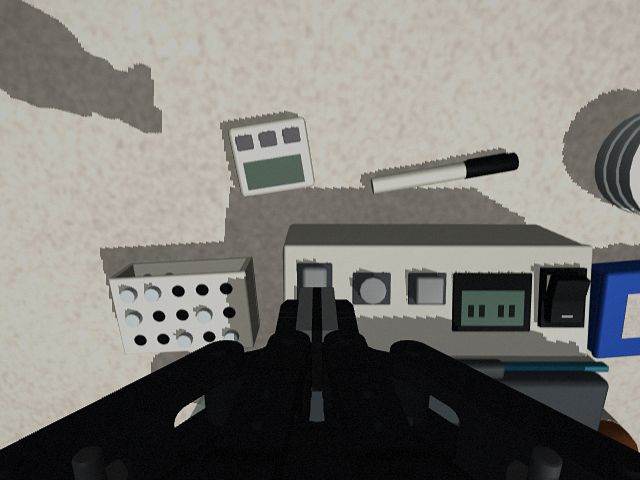

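The keys are up at (315,275), (372,290) and (430,290), the rocker at (565,297) is on with its front raised, the lid is shut, and the bystanders haven't moved. I'm handing it in.

```bash
python3 -c "
from rig import *
print(job_done())"
```

```text
the job is handed in; nothing more can be done
None
```

The job is handed in: rocker pressed on, lid pushed shut without slamming, short-spin key held fully in for about 4.5 s and released; my last measurements and pictures showed all of this as required and nothing else disturbed, but no verdict was returned.

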